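# Wind the drill-jig carriage to its stop and hold the index plunger out

### The job

On the green brace-bar drilling jig, wind the handwheel clockwise (seen from above; it has an upright crank knob) until the carriage touches the stop bolt at the other end of the rails. Then take the black pull knob of the sprung index plunger on the carriage, pull it straight up all the way to the end of its travel and keep it there, with its pin clear of the hole in the index disc: the job finishes with the gripper still holding the plunger up and the carriage still against the stop. Leave the jar, the screwdriver and the wooden block where they are.

Things in the scene. Friction and masses are not known exactly. Their poses are not given: they have to be found in the camera images.
- jig: Fixed green base plate 200 (its x) by 460 (its y) by 20 mm with two steel rails along y. Origin on the bench surface near the plate's centre (plate from y -235 to +225 mm), z up. At its -y end a green gearbox, top 105 mm above the bench, carries the handwheel; at its +y end a stop block 75 mm high carries the stop bolt. A rack from the gearbox drives the carriage along the jig's +y to the bolt.
- carriage (a joint): Travel of the carriage along the jig's +y (m): 0 fully back, 0.110 touching the stop bolt (hard limit). 12 mm for each radian of the wheel; stays where left. The carriage is an aluminium block 150 x 140 x 28 mm with a horizontal steel index disc 100 mm across on top (12 holes), and a dark post with an arm that overhangs the disc and guides the plunger.
- carriage_nose (a point): Middle of the carriage's +y face, 47 mm above the bench: the spot that meets the stop bolt.
- stop_tip (a point): Tip of the steel stop bolt (16 mm across), 47 mm above the bench, fixed in the jig at y +170 mm.
- wheel (a joint): Angle of the handwheel (rad), growing clockwise seen from above; carriage travel = 0.012 x this angle, so 9.17 rad is at the stop. Starts 4 to 9 rad short of it. It turns stiffly (about 0.23 N m: 5 N at the crank knob) and stays where it is left.
- wheel_centre (a point): Centre of the handwheel's top face, on its vertical axis, 132 mm above the bench, in the jig at x 0, y -150 mm. The wheel is an open steel ring 125 mm across with three spokes, its rim top about 133 mm above the bench.
- crank_knob (a point): Middle of the handwheel's upright black crank knob: cylinder 22 mm across, 38 mm high (134 to 172 mm above the bench; this point at 154 mm), 48 mm from the wheel's axis. It spins freely about its own vertical axis, so a gripper holding it from above can carry it round a circle without turning.
- plunger (a joint): Lift of the index plunger (m): 0 is seated, 0.020 is pulled fully up (hard limit). Spring: 6 N when seated, 10 N when fully up; it snaps back when let go.
- plunger_knob (a point): Middle of the plunger's black pull knob: upright cylinder 25 mm across, 34 mm high; this point is 18 mm above its underside and 170 mm above the bench when seated. 7 mm below the knob is the top of its guide arm, 24 mm wide along the jig's x, reaching from under the knob towards the jig's +y. It rides on the carriage, at jig x +21 mm and 88 mm behind (-y of) the carriage's nose.
- pin_tip (a point): Lower end of the plunger's 8 mm steel pin; seated, it lies 12 mm down in the hole; fully pulled, 8 mm above the disc.
- seat_hole (a point): Mouth of the seat hole in the top face of the index disc, 75 mm above the bench, straight below the plunger.
- rivet_jar: Bystander: pale jar with a yellow cap, 68 mm across, 85 mm high, origin under its centre.
- screwdriver: Bystander: screwdriver with a red handle lying on the bench.
- wood_block: Bystander: pale wooden block 70 x 100 x 45 mm, origin under its centre.

How it is judged:
By the outcome, as a careful person would: the job done as asked, in the order asked, and still so for the second after the job is handed in, while the arm keeps its last pose, push and grip.
It also fails if it takes over 61 s, if anything falls off the work surface, if the arm or the gripper's body presses on something with over 40 N, if the wrist force passes 120 N, or if a joint passes its speed limit or range.

### The arm

A 6-joint arm with a two-finger parallel gripper is mounted at the origin on the work surface. World frame = base frame: x ahead of the robot, y to its left, z up, the work surface at z = 0. Lengths are in m, angles in rad, forces in N, time in s.
With the tool pointing down it reaches from about 0.3 to 0.875 m from the base axis. Payload 6.4 kg.
Tool frame: the origin (TCP) lies at the very end of the fingers, on their centre line; the grasp point (between the pads) lies 19 mm behind it; z points along the fingers, y is the line along which they close (so a half turn about z gives the same grasp; the last joint's range is limited). The gripper opens to 85 mm and grips with 20 to 120 N. Pads are 22 mm wide; open, the fingers measure 114 mm over their backs; the gripper's body (76 mm by 85 mm) begins 54 mm behind the grasp point. The pads swing forward as they close: fully open they stand 13 mm farther back than shut.
Start: joints at [0.997, 0.181, 1.607, -0, 1.354, -0.206], TCP at [0.207, 0.537, 0.192] pointing down, gripper open.
Joint ranges: [-2.99, 2.99], [-0.89, 2.07], [0.3, 2.58], [-1.14, 4.28], [0, 2.63], [-3.12, 3.12]. Speed limits (rad/s): [2.57, 2.57, 3.01, 3.14, 3.14, 3.14].

### API

Orientations are given as a unit quaternion [w, x, y, z].
In Python, from bench import ctrl gives the robot as it stands.
- The arm moves only by the tool jog_arm, never from a script. Its argument "series" is a list that holds one entry, the list of rows, each a list of 7 numbers: the shift along the tool's x, y, z in mm, then the turn, a rotation vector about the tool's x, y, z in rad, then the finger opening in mm, from 0 to 85.4. In form: [[[tx, ty, tz, rx, ry, rz, gripper], ...]]. A call has exactly 10 rows; each row shifts and turns the commanded pose from where the row before left it, along the tool's axes as they then stand; what a row does not reach is not made up. A row lasts 1/10 s, in which the tool goes at most 50 mm and 8.59 degrees, less where a joint would pass 70% of its speed; a pose out of reach is approached as far as the arm can. A call with a gripper value outside its range is refused whole. The fingers move at their own pace and stop on an object; the grip force is fixed at half the most. Time passes only in rows, so rows that do not move let the fingers close, or fill a call up. It gives the time, the measured TCP pose, the force, the opening and the grip force at its end, in the units of the state.
- ctrl.get_obs(): the state, without advancing time (a new reading comes with each control period).
- ctrl.camera(name): name is "scene" or "top"; returns a dict with "frame" (384x512x3 uint8, blue, green, red), "z_map" (384x512 float32, m along the optical axis (not along the pixel's ray), 0 where there is no reading), "fx", "fy", "cx", "cy" (pixels), "k1" (the pictures are not rectified: a ray, as slopes to the right and down, at radius r is drawn at 1 + k1 r^2 times it, then the intrinsics apply), "xyz" and "rotation" of the camera in the world. Camera axes: x right, y down, z forward; pixel columns grow to the right and rows downward; lengths in m; the calibration is good to about 2 mm. A picture is of the moment at which its call begins.
- ctrl.hand_in(): hands the job in; it is judged then, once.
The state is a dict: "time_s": time; "q": joint angles; "dq": joint speeds; "joint_efforts": joint torques, N m; "eef_pos": TCP position; "eef_rot": TCP orientation; "wrist_force": force on the tool from outside, world axes, zero at the start; "torque": the same for the moment, N m; "opening": opening from 0.0 (shut) to 1.0 (fully open); "grasp_force": force on a finger pad.
Only numpy, scipy, OpenCV 4.12 (cv2) and the standard library are available. Lean on these libraries where they do the work, as an engineer would, in place of code of your own. Each camera call takes 0.05 s, during which the arm holds its last target. There are 200 camera calls.

## Working session

There is one attempt and no reset: what is moved stays moved. The work goes in short steps, Python scripts to look and compute and a tool call to move; the robot and the scene stay as the last step left them, time stands still between calls to the robot, and variables do not carry over. Pictures are saved under pics/ and viewed, at most 10 in all, crops included, and the job is handed in when it is done.

Besides the shell and the picture viewer there is one more tool, called after ">>>" as a command line: name --argument value ..., lists and objects as JSON in quotes. jog_arm: Moves the arm, as the interface text tells. Its arguments: {"type":"object","properties":{"series":{"type":"array"}},"required":["series"]}

```bash
mkdir -p pics; ls; cat > h.py <<'E'
import numpy as np, cv2
from bench import ctrl
def unproj(c,u,v,z=None):
    u=np.asarray(u,float);v=np.asarray(v,float)
    a=(u-c['cx'])/c['fx'];b=(v-c['cy'])/c['fy'];x,y=a.copy(),b.copy()
    for _ in range(20):
        s=1+c['k1']*(x*x+y*y);x,y=a/s,b/s
    if z is None: z=c['z_map'][v.astype(int),u.astype(int)]
    P=np.stack([x*z,y*z,z+0*x],-1)
    return P@np.asarray(R(c)).T+np.asarray(c['xyz'])
def R(c):
    r=np.asarray(c['rotation'],float)
    if r.size==4:
        from scipy.spatial.transform import Rotation as Q
        return Q.from_quat(r[[1,2,3,0]]).as_matrix()
    return r
def grid(c):
    v,u=np.mgrid[0:384,0:512]; return unproj(c,u,v)
def onplane(c,u,v,h):
    p=unproj(c,u,v,1.0);o=np.asarray(c['xyz']);d=p-o
    return o+d*((h-o[2])/d[...,2:3])
E
python3 - <<'E'
from h import *
import pickle
for n in('top','scene'):
    c=ctrl.camera(n);pickle.dump(c,open(n+'.pkl','wb'))
    print(n,c['xyz'],c['rotation'],c['fx'],c['k1'],(c['z_map']>0).mean())
    cv2.imwrite(f'pics/{n}0.png',cv2.resize(c['frame'],(768,576)))
print(ctrl.get_obs())
E
```

```text
pics
top [0.49404163 0.05331417 1.19924398] [-0.02738446  0.70804196 -0.70506376  0.02849151] 464.27036922743633 -0.09121053796264246 0.9959208170572916
scene [0.87868962 0.59192809 0.52766655] [-0.11225352  0.21433284  0.84528795 -0.4763915 ] 363.1927326835818 0.03327103073664097 0.9958597819010416
{'time_s': 0.1, 'q': array([ 9.96716856e-01,  1.81488496e-01,  1.60787087e+00,  1.00525965e-05,
        1.35379334e+00, -2.06322234e-01]), 'dq': array([ 0.00012288, -0.00049741, -0.00321216, -0.00031476, -0.00050141,
        0.00080744]), 'joint_efforts': array([-5.50282803e-04, -4.45876765e+01, -3.52238846e+01, -4.32856596e-04,
        3.94234565e-03, -3.81568850e-05]), 'eef_pos': array([0.20642075, 0.53609616, 0.19138   ]), 'eef_rot': array([-3.01240762e-04,  1.82845184e-01,  9.83141409e-01, -7.19527628e-04]), 'wrist_force': array([1.03396648, 0.1176758 , 0.31292529]), 'torque': array([-0.01139762, -0.05140736, -0.01922636]), 'grasp_force': 0.0, 'opening': 0.9976399241884529}
```

View pics/top0.png

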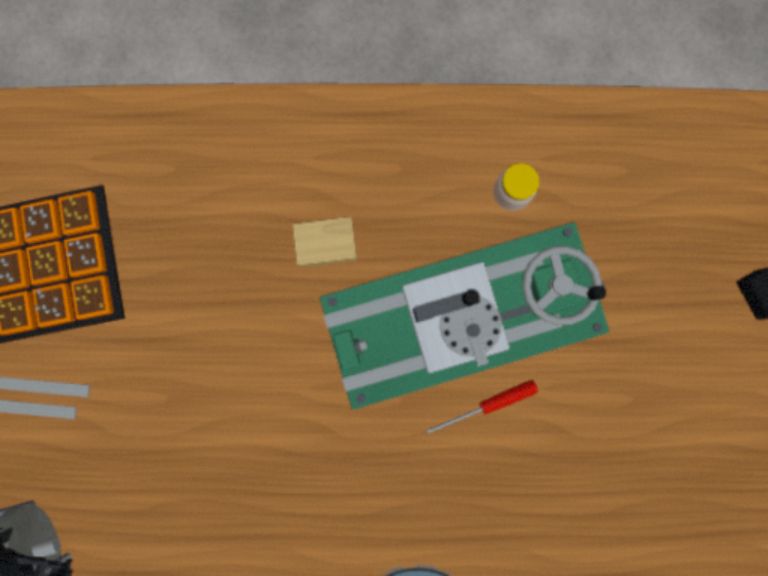

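View pics/scene0.png

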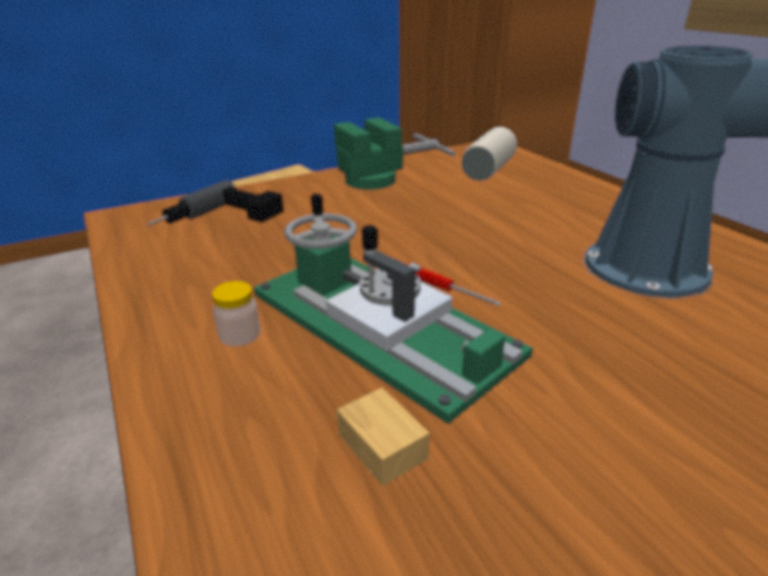

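The top view (768x576 scale) shows the plate corners at (575,223), (608,332), (352,408) and (320,296). The wheel centre is at (563,285), the crank knob at (597,292) and the plunger knob at (471,297). The jar is at (518,185), the screwdriver at (485,405) and the block at (324,241).

```bash
cat > m.py <<'E'
from h import *
import pickle
c=pickle.load(open('top.pkl','rb'))
k=np.array([[575,223],[608,332],[352,408],[320,296]])/1.5
P=onplane(c,k[:,0],k[:,1],.02);print(P.round(4))
# jig corners: far(+world x) side
d=((P[3]+P[2])-(P[0]+P[1]))/2;ey=d[:2]/np.hypot(*d[:2]);ex=np.array([ey[1],-ey[0]])
print('len',np.hypot(*d[:2]),'ey',ey,'ex',ex)
O=P.mean(0)[:2]+ey*.005;print('O',O)
print('wheel from plate',O-.15*ey)
G=grid(c)
for n,(u,v),h in(('wheel',(563,285),.132),('crank',(597,292),.172),('plung',(471,297),.186)):
    u,v=u/1.5,v/1.5
    p=onplane(c,u,v,h)
    w=G[int(v)-12:int(v)+13,int(u)-12:int(u)+13].reshape(-1,3)
    m=w[np.abs(w[:,2]-h)<.008]
    print(n,p.round(4),'depth',len(m),m.mean(0).round(4) if len(m) else w[:,2].max(), (m.min(0)+m.max(0))/2 if len(m) else '')
    q=p[:2]-O;print('  jig',(q@ex).round(4),(q@ey).round(4))
E
python3 m.py
```

```text
[[ 0.6983 -0.2717  0.02  ]
 [ 0.5108 -0.3255  0.02  ]
 [ 0.3821  0.1101  0.02  ]
 [ 0.5704  0.1658  0.02  ]]
len 0.45501319157343717 ey [-0.28202688  0.9594065 ] ex [0.9594065  0.28202688]
O [ 0.53899401 -0.07552861]
wheel from plate [ 0.58129805 -0.21943959]
wheel [ 0.5818 -0.2201  0.132 ] depth 291 [ 0.5813 -0.2164  0.1332] [ 0.58208066 -0.21948771  0.13218595]
  jig 0.0003 -0.1507
crank [ 0.5682 -0.2611  0.172 ] depth 67 [ 0.5695 -0.2633  0.1716] [ 0.56998968 -0.26396865  0.17044756]
  jig -0.0243 -0.1863
plung [ 0.5591 -0.0704  0.186 ] depth 100 [ 0.561  -0.0709  0.1855] [ 0.56151259 -0.0708796   0.18471759]
  jig 0.0208 -0.0008
```

```bash
python3 - <<'E'
from h import *
import pickle
c=pickle.load(open('top.pkl','rb'))
cv2.imwrite('pics/crop.png',cv2.resize(c['frame'][140:280,205:415],(795,530),interpolation=cv2.INTER_CUBIC))
E
```

```text
(no output)
```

View pics/crop.png

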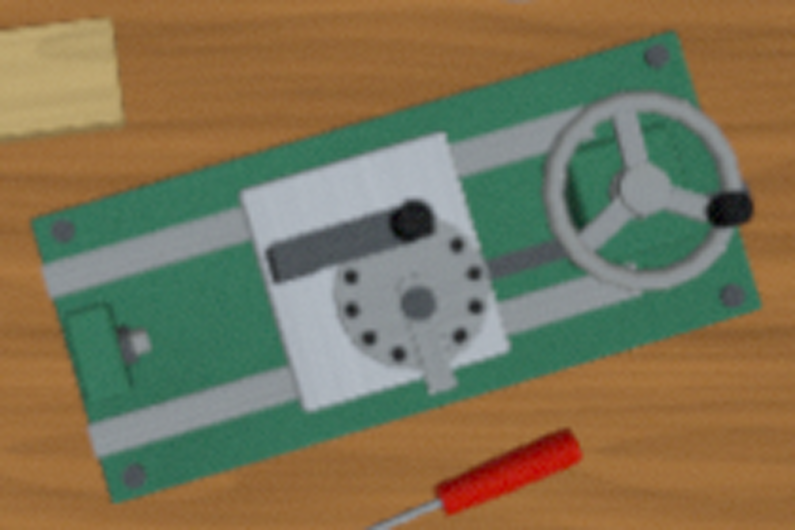

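The crop shows the carriage about 83 mm short of the bolt, so the wheel needs about 6.9 rad. The crank knob leans right with its top at crop (743,207). The index arm runs from the knob towards jig +y. I'll align the tool with the jig (tool x = jig y, tool y = jig x), raise it and travel.

>>> jog_arm --series '[[[0,0,-10,0,0,0.131,50],[0,0,-10,0,0,0.131,50],[0,0,-10,0,0,0.131,50],[0,0,-10,0,0,0.131,50],[0,0,-10,0,0,0.131,50],[0,0,-10,0,0,0.131,50],[0,0,-10,0,0,0.132,50],[-48,7,0,0,0,0,50],[-48,7,0,0,0,0,50],[-48,7,0,0,0,0,50]]]'

```text
time_s: 1.1
eef_pos: [0.2673, 0.4028, 0.2616]
eef_rot: [0.0, 0.599, 0.801, -0.0]
wrist_force: [1.2, -0.1, 0.1]
opening: 0.587
grasp_force: 0.0
```

>>> jog_arm --series '[[[-48,7,0,0,0,0,50],[-48,7,0,0,0,0,50],[-48,7,0,0,0,0,50],[-48,7,0,0,0,0,50],[-48,7,0,0,0,0,50],[-48,7,0,0,0,0,50],[-48,7,0,0,0,0,50],[-48,7,0,0,0,0,50],[-48,7,0,0,0,0,50],[-48,7,0,0,0,0,50]]]'

```text
time_s: 2.1
eef_pos: [0.4698, -0.0387, 0.262]
eef_rot: [-0.0, 0.6, 0.8, 0.0]
wrist_force: [0.3, 1.4, 0.8]
opening: 0.582
grasp_force: 0.0
```

```bash
cat > s.py <<'E'
from h import *
from scipy.spatial.transform import Rotation as Q
ex=np.array([.9594,.2820]);ey=np.array([-.2820,.9594]);O=np.array([.5390,-.0755])
o=ctrl.get_obs();r=Q.from_quat(o['eef_rot'][[1,2,3,0]]).as_matrix();d=o['eef_pos'][:2]-O
print('t',o['time_s'],'pos',o['eef_pos'].round(4),'jig',(d@ex).round(4),(d@ey).round(4),'F(jig)',round(o['wrist_force'][:2]@ex,1),round(o['wrist_force'][:2]@ey,1),round(o['wrist_force'][2],1),'open',o['opening'],o['grasp_force'])
print('tool y ang from ex',np.degrees(np.arctan2(r[1,1],r[0,1])-np.arctan2(ex[1],ex[0])),'z',r[:,2].round(3))
E
python3 s.py
```

```text
t 2.1 pos [ 0.4698 -0.0387  0.262 ] jig -0.0561 0.0548 F(jig) 0.7 1.3 0.8 open 0.5818475944825771 0.0
tool y ang from ex -0.0774390054917068 z [-0.  0. -1.]
```

>>> jog_arm --series '[[[-41,5,0,0,0,0,50],[-41,5,0,0,0,0,50],[-41,5,0,0,0,0,50],[-41,5,0,0,0,0,50],[-41,5,0,0,0,0,50],[-41,6,0,0,0,0,50],[0,0,15,0,0,0,50],[0,0,20,0,0,0,50],[0,0,20,0,0,0,50],[0,0,15,0,0,0,50]]]'

```text
time_s: 3.1
eef_pos: [0.5674, -0.2629, 0.1897]
eef_rot: [-0.002, 0.599, 0.8, 0.0]
wrist_force: [0.2, 0.7, 0.5]
opening: 0.584
grasp_force: 0.0
```

```bash
python3 s.py; python3 - <<'E'
from h import *
a=[]
for n,(u,v,w) in(('scene',(150,70,180)),('top',(310,120,160))):
    c=ctrl.camera(n); f=c['frame'][v:v+w*5//6,u:u+w]; a.append(cv2.resize(f,(400,333),interpolation=cv2.INTER_CUBIC))
cv2.imwrite('pics/a.png',np.hstack(a))
E
```

```text
t 3.1 pos [ 0.5674 -0.2629  0.1897] jig -0.0256 -0.1878 F(jig) 0.4 0.6 0.5 open 0.5835159959142495 0.0
tool y ang from ex -0.042036273938084276 z [-0.002  0.002 -1.   ]
```

View pics/a.png

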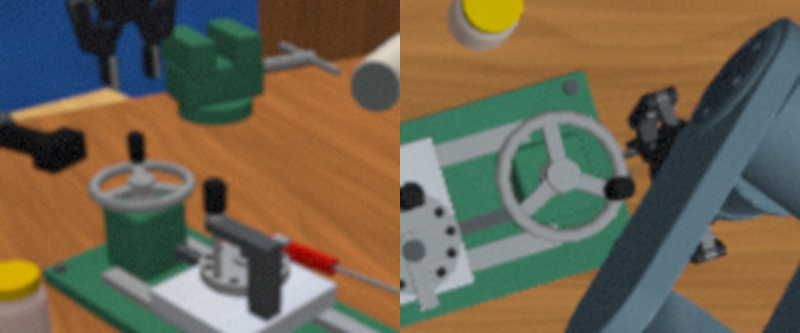

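The fingers appear beyond and above the knob: left panel tips at (110,80) and (152,72), knob at (137,135). I'll check this with depth.

```bash
python3 - <<'E'
from h import *
o=ctrl.get_obs();print(o['eef_pos'],o['q'].round(3))
for n,pts in(('scene',[(110,80),(152,72),(137,145)]),('top',[(628,152),(708,258),(618,187),(655,110)])):
    c=ctrl.camera(n)
    for (x,y) in pts:
        if n=='scene': u,v=150+x*.45,70+y*.45
        else: u,v=310+(x-400)*.4,120+y*.4
        w=unproj(c,*np.meshgrid(np.arange(int(u)-2,int(u)+3),np.arange(int(v)-2,int(v)+3))).reshape(-1,3)
        print(n,(round(u),round(v)),w[np.argsort(np.linalg.norm(w-c['xyz'],axis=1))[[2,8,20]]].round(3).tolist())
E
python3 s.py
```

```text
[ 0.5666838  -0.26239094  0.18888301] [-0.623  0.296  1.474  0.     1.377 -0.909]
scene (200, 106) [[0.602, -0.245, 0.251], [0.594, -0.246, 0.249], [0.594, -0.248, 0.239]]
scene (218, 102) [[0.54, -0.26, 0.247], [0.54, -0.263, 0.241], [0.543, -0.274, 0.241]]
scene (212, 135) [[0.571, -0.255, 0.166], [0.572, -0.255, 0.161], [0.577, -0.258, 0.155]]
top (401, 181) [[0.596, -0.244, 0.264], [0.593, -0.243, 0.254], [0.617, -0.317, 0.0]]
top (433, 223) [[0.507, -0.274, 0.335], [0.505, -0.279, 0.336], [0.504, -0.406, 0.0]]
top (397, 195) [[0.57, -0.26, 0.175], [0.565, -0.261, 0.172], [0.574, -0.264, 0.171]]
top (412, 164) [[0.617, -0.244, 0.334], [0.614, -0.24, 0.329], [0.616, -0.239, 0.324]]
t 3.3 pos [ 0.5684 -0.2636  0.1923] jig -0.0249 -0.1888 F(jig) 1.3 0.1 -0.3 open 0.5843765448659624 0.0
tool y ang from ex -0.029245976313274004 z [-0.  0. -1.]
```

```bash
python3 - <<'E'
from h import *
o=ctrl.get_obs();print(o['time_s'],o['eef_pos'])
c=ctrl.camera('scene');G=grid(c)
f=c['frame'][60:210,150:330]
cv2.imwrite('pics/b.png',cv2.resize(f,(720,600),interpolation=cv2.INTER_CUBIC))
m=(np.abs(G[...,0]-.568)<.06)&(np.abs(G[...,1]+.262)<.05)&(G[...,2]>.177)
m[:, :190]=0
v,u=np.nonzero(m)
for vv in range(v.min(),v.max()+1,2):
    s=u[v==vv]
    if len(s):print(vv,s.min(),s.max(),len(s),G[vv,s].mean(0).round(3))
E
```

```text
3.3 [ 0.56836184 -0.26362242  0.19228358]
0 190 216 27 [ 0.572 -0.231  0.472]
2 190 216 27 [ 0.572 -0.23   0.469]
4 190 216 27 [ 0.572 -0.231  0.465]
6 190 216 27 [ 0.573 -0.231  0.461]
8 190 216 27 [ 0.573 -0.231  0.457]
10 190 216 27 [ 0.573 -0.231  0.454]
12 190 216 27 [ 0.574 -0.231  0.45 ]
14 190 216 27 [ 0.574 -0.232  0.446]
16 190 217 28 [ 0.573 -0.231  0.442]
18 190 218 29 [ 0.573 -0.23   0.438]
20 190 217 28 [ 0.575 -0.23   0.435]
22 190 218 29 [ 0.573 -0.233  0.43 ]
24 190 218 29 [ 0.574 -0.23   0.427]
26 190 217 28 [ 0.576 -0.23   0.423]
28 190 215 26 [ 0.577 -0.234  0.419]
30 190 215 26 [ 0.576 -0.239  0.414]
32 190 217 28 [ 0.573 -0.24   0.41 ]
34 190 218 29 [ 0.573 -0.239  0.406]
36 190 218 29 [ 0.576 -0.233  0.403]
38 190 218 29 [ 0.576 -0.233  0.399]
40 190 218 29 [ 0.576 -0.233  0.395]
42 190 218 29 [ 0.577 -0.233  0.39 ]
44 190 218 29 [ 0.577 -0.232  0.386]
46 190 218 29 [ 0.578 -0.233  0.382]
48 190 219 30 [ 0.577 -0.233  0.378]
50 190 219 30 [ 0.577 -0.233  0.374]
52 190 219 29 [ 0.577 -0.234  0.369]
54 190 218 29 [ 0.579 -0.233  0.365]
56 190 219 30 [ 0.576 -0.23
[... 274 characters left out ...]
0 227 36 [ 0.563 -0.255  0.32 ]
74 190 228 37 [ 0.56  -0.256  0.314]
76 192 228 37 [ 0.56  -0.257  0.309]
78 190 228 38 [ 0.56  -0.26   0.304]
80 190 228 32 [ 0.56  -0.259  0.3  ]
82 190 227 30 [ 0.564 -0.258  0.295]
84 190 227 30 [ 0.565 -0.257  0.291]
86 190 223 22 [ 0.572 -0.257  0.287]
88 190 222 21 [ 0.577 -0.254  0.284]
90 190 221 21 [ 0.577 -0.253  0.279]
92 190 221 20 [ 0.58  -0.252  0.275]
94 193 221 17 [ 0.573 -0.256  0.268]
96 193 221 18 [ 0.573 -0.258  0.263]
98 193 222 18 [ 0.569 -0.259  0.257]
100 193 221 18 [ 0.574 -0.257  0.253]
102 195 221 15 [ 0.572 -0.257  0.248]
104 195 219 11 [ 0.588 -0.25   0.247]
106 196 203 8 [ 0.597 -0.249  0.244]
108 197 203 7 [ 0.596 -0.251  0.238]
```

View pics/b.png

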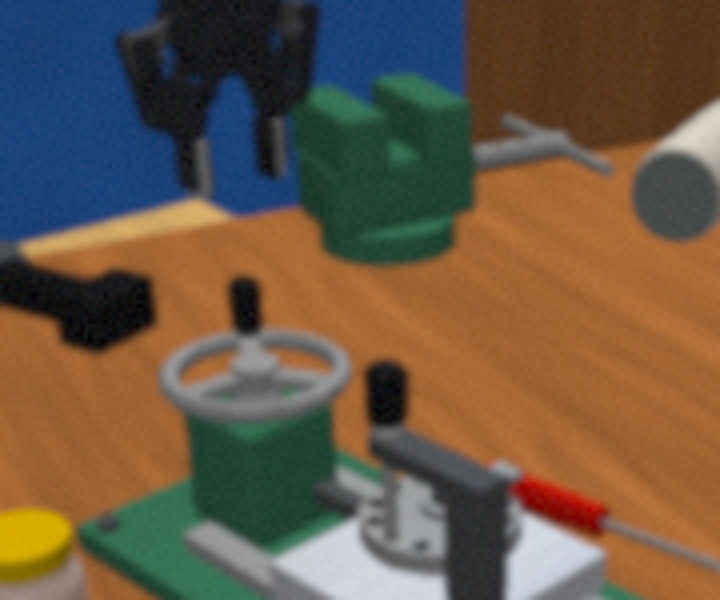

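The tips show at about z 0.236 in the picture, while the TCP reads 0.192. Going down to a TCP of 0.145 is safe either way, so I'll do that and measure the tips again.

>>> jog_arm --series '[[[-2,0,8,0,0,0,50],[0,0,8,0,0,0,50],[0,0,8,0,0,0,50],[0,0,8,0,0,0,50],[0,0,8,0,0,0,50],[0,0,7,0,0,0,50],[0,0,0,0,0,0,50],[0,0,0,0,0,0,50],[0,0,0,0,0,0,50],[0,0,0,0,0,0,50]]]'

```text
time_s: 4.35
eef_pos: [0.5693, -0.2662, 0.1458]
eef_rot: [0.001, 0.6, 0.8, 0.0]
wrist_force: [0.5, -0.5, -0.5]
opening: 0.581
grasp_force: 0.0
```

```bash
python3 s.py; python3 - <<'E'
from h import *
c=ctrl.camera('scene');G=grid(c)
f=c['frame'][60:210,150:330]
cv2.imwrite('pics/c.png',cv2.resize(f,(720,600),interpolation=cv2.INTER_CUBIC))
for a,b in((.58,.62),(.52,.558),(.558,.58)):
    m=(G[...,0]>a)&(G[...,0]<b)&(np.abs(G[...,1]+.262)<.04)&(G[...,2]>.14)&(G[...,2]<.26)
    w=G[m];
    if len(w):print(a,b,len(w),w[w[:,2].argsort()[:6]].round(3).tolist())
E
```

```text
t 4.35 pos [ 0.5693 -0.2662  0.1458] jig -0.0247 -0.1915 F(jig) 0.3 -0.6 -0.5 open 0.580977838345278 0.0
tool y ang from ex -0.049439818854920346 z [ 0.001 -0.001 -1.   ]
0.58 0.62 283 [[0.598, -0.259, 0.189], [0.6, -0.267, 0.189], [0.591, -0.248, 0.191], [0.598, -0.251, 0.192], [0.6, -0.259, 0.192], [0.594, -0.246, 0.192]]
0.52 0.558 248 [[0.557, -0.262, 0.169], [0.546, -0.278, 0.189], [0.542, -0.266, 0.19], [0.546, -0.284, 0.19], [0.545, -0.273, 0.191], [0.544, -0.269, 0.192]]
0.558 0.58 114 [[0.57, -0.255, 0.14], [0.569, -0.253, 0.141], [0.562, -0.255, 0.141], [0.579, -0.263, 0.142], [0.577, -0.253, 0.142], [0.565, -0.253, 0.143]]
```

View pics/c.png

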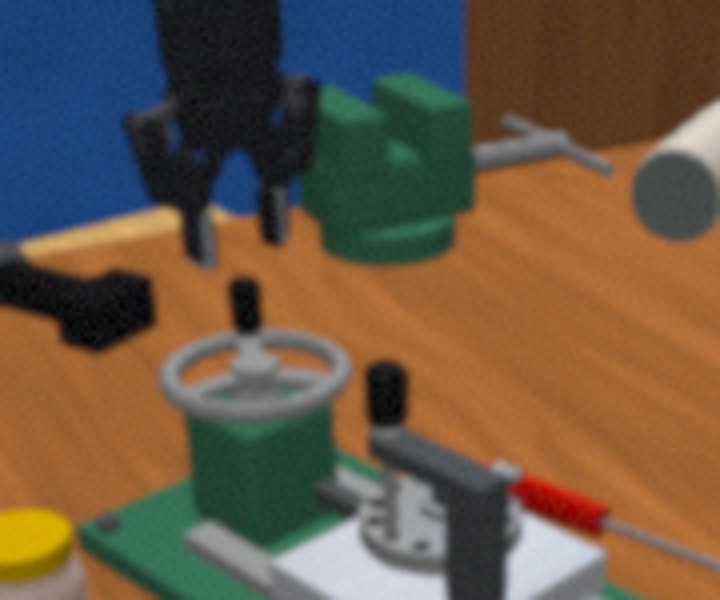

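The fingertips really are about 43 mm above the reported TCP at this opening: tips at image (203,265) and (275,242), knob top at (246,282). So I'll go down by what the camera shows, with the tip to about 0.145 (TCP reading near 0.102).

>>> jog_arm --series '[[[0,0,5,0,0,0,50],[0,0,5,0,0,0,50],[0,0,5,0,0,0,50],[0,0,5,0,0,0,50],[0,0,5,0,0,0,50],[0,0,5,0,0,0,50],[0,0,5,0,0,0,50],[0,0,5,0,0,0,50],[0,0,2,0,0,0,50],[0,0,0,0,0,0,50]]]'

```text
time_s: 5.4
eef_pos: [0.5688, -0.2658, 0.1027]
eef_rot: [-0.0, 0.6, 0.8, -0.0]
wrist_force: [-0.6, -0.1, -0.1]
opening: 0.585
grasp_force: 0.0
```

```bash
python3 s.py; python3 - <<'E'
from h import *
c=ctrl.camera('scene');G=grid(c)
f=c['frame'][90:190,160:280]
cv2.imwrite('pics/d.png',cv2.resize(f,(720,600),interpolation=cv2.INTER_CUBIC))
for a,b in((.583,.62),(.52,.555)):
    m=(G[...,0]>a)&(G[...,0]<b)&(np.abs(G[...,1]+.265)<.04)&(G[...,2]>.14)&(G[...,2]<.26)
    w=G[m];
    if len(w):print(a,b,len(w),w[w[:,2].argsort()[:6]].round(3).tolist())
E
```

```text
t 5.4 pos [ 0.5688 -0.2658  0.1027] jig -0.0251 -0.191 F(jig) -0.6 0.1 -0.1 open 0.5851240840007025 0.0
tool y ang from ex -0.05006968670919056 z [-0.001  0.    -1.   ]
0.583 0.62 481 [[0.592, -0.249, 0.145], [0.596, -0.255, 0.146], [0.596, -0.246, 0.147], [0.592, -0.249, 0.147], [0.59, -0.247, 0.147], [0.599, -0.26, 0.148]]
0.52 0.555 372 [[0.543, -0.266, 0.145], [0.545, -0.281, 0.146], [0.541, -0.262, 0.146], [0.544, -0.277, 0.147], [0.543, -0.266, 0.148], [0.54, -0.264, 0.148]]
```

View pics/d.png

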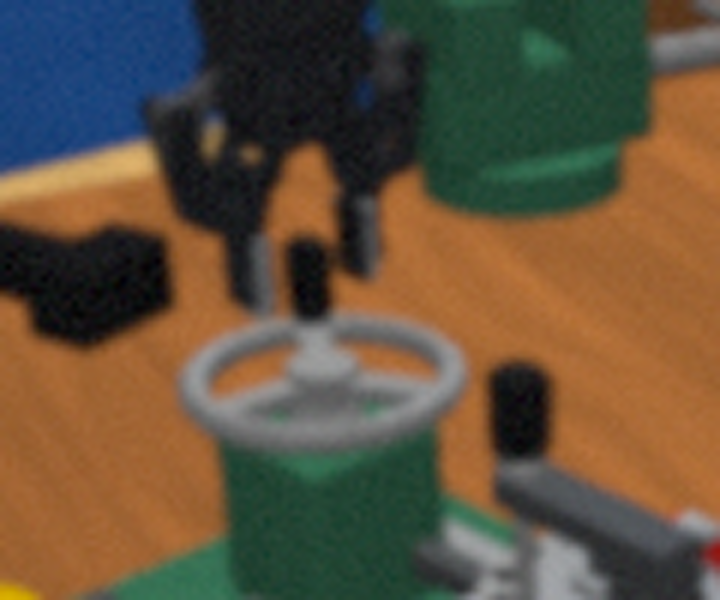

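The fingers straddle the knob: tips at (255,305) and (365,272), knob at (308,280). Closing now.

>>> jog_arm --series '[[[0,0,0,0,0,0,0],[0,0,0,0,0,0,0],[0,0,0,0,0,0,0],[0,0,0,0,0,0,0],[0,0,0,0,0,0,0],[0,0,0,0,0,0,0],[0,0,0,0,0,0,0],[0,0,0,0,0,0,0],[0,0,0,0,0,0,0],[0,0,0,0,0,0,0]]]'

```text
time_s: 6.45
eef_pos: [0.5691, -0.2662, 0.1038]
eef_rot: [0.0, 0.6, 0.8, -0.0]
wrist_force: [-2.4, 0.7, 5.0]
opening: 0.233
grasp_force: 58.9
```

```bash
python3 s.py; python3 -c "
import numpy as np
# tool x=jig y, tool y=jig x; wheel rel. position (x,y)
a0=np.arctan2(-.041,-.025);r=48
for k in range(0,48):
    a=a0-np.radians(10)*k;b=a-np.radians(10)
    print(k,'tx %.1f ty %.1f'%(r*(np.sin(b)-np.sin(a)),r*(np.cos(b)-np.cos(a))), end='; ' if k%5<4 else '\n')
"
```

```text
t 6.45 pos [ 0.5691 -0.2662  0.1038] jig -0.0249 -0.1914 F(jig) -2.1 1.4 5.0 open 0.2334853658178741 58.92827409945312
tool y ang from ex -0.05075464763550564 z [ 0. -0. -1.]
0 tx 5.0 ty -6.7; 1 tx 6.1 ty -5.8; 2 tx 7.0 ty -4.6; 3 tx 7.7 ty -3.4; 4 tx 8.1 ty -2.0
5 tx 8.4 ty -0.5; 6 tx 8.3 ty 0.9; 7 tx 8.0 ty 2.4; 8 tx 7.5 ty 3.7; 9 tx 6.7 ty 5.0
10 tx 5.8 ty 6.1; 11 tx 4.6 ty 7.0; 12 tx 3.4 ty 7.7; 13 tx 2.0 ty 8.1; 14 tx 0.5 ty 8.4
15 tx -0.9 ty 8.3; 16 tx -2.4 ty 8.0; 17 tx -3.7 ty 7.5; 18 tx -5.0 ty 6.7; 19 tx -6.1 ty 5.8
20 tx -7.0 ty 4.6; 21 tx -7.7 ty 3.4; 22 tx -8.1 ty 2.0; 23 tx -8.4 ty 0.5; 24 tx -8.3 ty -0.9
25 tx -8.0 ty -2.4; 26 tx -7.5 ty -3.7; 27 tx -6.7 ty -5.0; 28 tx -5.8 ty -6.1; 29 tx -4.6 ty -7.0
30 tx -3.4 ty -7.7; 31 tx -2.0 ty -8.1; 32 tx -0.5 ty -8.4; 33 tx 0.9 ty -8.3; 34 tx 2.4 ty -8.0
35 tx 3.7 ty -7.5; 36 tx 5.0 ty -6.7; 37 tx 6.1 ty -5.8; 38 tx 7.0 ty -4.6; 39 tx 7.7 ty -3.4
40 tx 8.1 ty -2.0; 41 tx 8.4 ty -0.5; 42 tx 8.3 ty 0.9; 43 tx 8.0 ty 2.4; 44 tx 7.5 ty 3.7
45 tx 6.7 ty 5.0; 46 tx 5.8 ty 6.1; 47 tx 4.6 ty 7.0;
```

>>> jog_arm --series '[[[5.0,-6.7,0,0,0,0,0],[6.1,-5.8,0,0,0,0,0],[7.0,-4.6,0,0,0,0,0],[7.7,-3.4,0,0,0,0,0],[8.1,-2.0,0,0,0,0,0],[8.4,-0.5,0,0,0,0,0],[8.3,0.9,0,0,0,0,0],[0,0,0,0,0,0,0],[0,0,0,0,0,0,0],[0,0,0,0,0,0,0]]]'

```text
time_s: 7.45
eef_pos: [0.5351, -0.2234, 0.1038]
eef_rot: [0.002, 0.6, 0.8, 0.001]
wrist_force: [4.7, 1.4, 2.2]
opening: 0.239
grasp_force: 60.0
```

```bash
python3 s.py
```

```text
t 7.45 pos [ 0.5351 -0.2234  0.1038] jig -0.0454 -0.1408 F(jig) 4.9 0.1 2.2 open 0.23855134978025716 59.98676638172583
tool y ang from ex -0.05080176514000878 z [ 0.004 -0.    -1.   ]
```

>>> jog_arm --series '[[[8.0,2.4,0,0,0,0,0],[7.5,4.0,0,0,0,0,0],[6.7,5.0,0,0,0,0,0],[5.8,6.1,0,0,0,0,0],[4.6,7.0,0,0,0,0,0],[3.4,7.7,0,0,0,0,0],[2.0,8.1,0,0,0,0,0],[0.5,8.4,0,0,0,0,0],[-0.9,8.3,0,0,0,0,0],[-2.4,8.0,0,0,0,0,0]]]'

```text
time_s: 8.45
eef_pos: [0.5854, -0.1722, 0.1037]
eef_rot: [-0.0, 0.6, 0.8, -0.001]
wrist_force: [-5.4, -2.8, 6.9]
opening: 0.234
grasp_force: 60.6
```

```bash
python3 s.py
```

```text
t 8.45 pos [ 0.5854 -0.1722  0.1037] jig 0.0172 -0.1059 F(jig) -6.0 -1.2 6.9 open 0.23399497115168713 60.63480162672931
tool y ang from ex -0.04910433252236466 z [-0.002 -0.001 -1.   ]
```

>>> jog_arm --series '[[[-3.7,7.5,0,0,0,0,0],[-5.0,6.7,0,0,0,0,0],[-6.1,5.8,0,0,0,0,0],[-7.0,4.6,0,0,0,0,0],[-7.7,3.4,0,0,0,0,0],[-8.1,2.0,0,0,0,0,0],[-8.4,0.5,0,0,0,0,0],[-8.3,-0.9,0,0,0,0,0],[-8.0,-2.4,0,0,0,0,0],[-7.5,-3.7,0,0,0,0,0]]]'

```text
time_s: 9.45
eef_pos: [0.6299, -0.2306, 0.1038]
eef_rot: [0.001, 0.599, 0.801, 0.002]
wrist_force: [4.2, 4.6, 3.7]
opening: 0.235
grasp_force: 60.2
```

```bash
python3 s.py
```

```text
t 9.45 pos [ 0.6299 -0.2306  0.1038] jig 0.0435 -0.1745 F(jig) 5.3 3.3 3.7 open 0.23515732932560546 60.20961582969903
tool y ang from ex -0.0049258548318984186 z [ 0.003  0.002 -1.   ]
```

>>> jog_arm --series '[[[-6.7,-5.0,0,0,0,0,0],[-5.8,-6.1,0,0,0,0,0],[-4.6,-7.0,0,0,0,0,0],[-3.4,-7.7,0,0,0,0,0],[-2.0,-8.1,0,0,0,0,0],[-0.5,-8.4,0,0,0,0,0],[0.9,-8.3,0,0,0,0,0],[2.4,-8.0,0,0,0,0,0],[0,0,0,0,0,0,0],[0,0,0,0,0,0,0]]]'

```text
time_s: 10.45
eef_pos: [0.5776, -0.2679, 0.1038]
eef_rot: [0.0, 0.6, 0.8, -0.0]
wrist_force: [-1.2, -1.7, 5.0]
opening: 0.235
grasp_force: 60.4
```

```bash
python3 s.py; python3 - <<'E'
from h import *
c=ctrl.camera('top');G=grid(c)
O=np.array([.5390,-.0755]);ex=np.array([.9594,.2820]);ey=np.array([-.2820,.9594])
d=G[...,:2]-O;x=d@ex;y=d@ey
m=(np.abs(x-.021)<.02)&(y>-.03)&(y<.12)&(G[...,2]>.176)&(G[...,2]<.195)
print('plunger jig',m.sum(),x[m].mean(),y[m].mean())
E
```

```text
t 10.45 pos [ 0.5776 -0.2679  0.1038] jig -0.0173 -0.1955 F(jig) -1.7 -1.3 5.0 open 0.23545713703818139 60.404628625838086
tool y ang from ex -0.06430258341014387 z [ 0.    -0.001 -1.   ]
plunger jig 99 0.021604035933450807 0.07136561429255962
```

>>> jog_arm --series '[[[3.7,-7.5,0,0,0,0,0],[5.0,-6.7,0,0,0,0,0],[6.1,-5.8,0,0,0,0,0],[7.0,-4.6,0,0,0,0,0],[2.2,-1.2,0,0,0,0,0],[0,0,0,0,0,0,0],[0,0,0,0,0,0,0],[0,0,0,0,0,0,0],[0,0,0,0,0,0,0],[0,0,0,0,0,0,0]]]'

```text
time_s: 11.5
eef_pos: [0.5466, -0.2515, 0.1037]
eef_rot: [0.0, 0.599, 0.8, 0.0]
wrist_force: [0.9, -0.2, 7.6]
opening: 0.234
grasp_force: 60.6
```

```bash
cat > p.py <<'E'
from h import *
c=ctrl.camera('top');G=grid(c)
O=np.array([.5390,-.0755]);ex=np.array([.9594,.2820]);ey=np.array([-.2820,.9594])
d=G[...,:2]-O;x=d@ex;y=d@ey
m=(np.abs(x-.021)<.02)&(y>-.03)&(y<.12)&(G[...,2]>.176)&(G[...,2]<.195)
print('plunger jig',m.sum(),x[m].mean(),y[m].mean())
E
python3 s.py;python3 p.py
```

```text
t 11.5 pos [ 0.5466 -0.2515  0.1037] jig -0.0424 -0.171 F(jig) 0.8 -0.4 7.6 open 0.23414975137471386 60.58877214745735
tool y ang from ex -0.04023888505941758 z [ 0.001  0.    -1.   ]
plunger jig 102 0.02147112683964361 0.07998816717892543
```

Not at the stop yet. I'll advance in 3° steps.

>>> jog_arm --series '[[[2.3,-1.1,0,0,0,0,0],[2.3,-0.9,0,0,0,0,0],[2.3,-0.8,0,0,0,0,0],[0,0,0,0,0,0,0],[0,0,0,0,0,0,0],[0,0,0,0,0,0,0],[0,0,0,0,0,0,0],[0,0,0,0,0,0,0],[0,0,0,0,0,0,0],[0,0,0,0,0,0,0]]]'

```text
time_s: 12.55
eef_pos: [0.5425, -0.2459, 0.1038]
eef_rot: [0.001, 0.599, 0.8, 0.0]
wrist_force: [4.6, -1.0, 4.4]
opening: 0.235
grasp_force: 60.5
```

```bash
python3 s.py;python3 p.py
```

```text
t 12.55 pos [ 0.5425 -0.2459  0.1038] jig -0.0447 -0.1645 F(jig) 4.2 -2.3 4.4 open 0.23454525396274187 60.459438930556644
tool y ang from ex -0.04625897187754595 z [ 0.002 -0.001 -1.   ]
plunger jig 101 0.021642670284570457 0.08150026545799288
```

>>> jog_arm --series '[[[2.4,-0.7,0,0,0,0,0],[2.4,-0.6,0,0,0,0,0],[2.4,-0.5,0,0,0,0,0],[0,0,0,0,0,0,0],[0,0,0,0,0,0,0],[0,0,0,0,0,0,0],[0,0,0,0,0,0,0],[0,0,0,0,0,0,0],[0,0,0,0,0,0,0],[0,0,0,0,0,0,0]]]'

```text
time_s: 13.6
eef_pos: [0.542, -0.2451, 0.104]
eef_rot: [0.007, 0.6, 0.8, -0.001]
wrist_force: [18.3, -18.5, -10.9]
opening: 0.233
grasp_force: 59.6
```

```bash
python3 s.py;python3 p.py
```

```text
t 13.6 pos [ 0.542  -0.2451  0.104 ] jig -0.0449 -0.1636 F(jig) 12.4 -22.9 -10.9 open 0.2332377737072289 59.60023403100422
tool y ang from ex -0.1321414007855792 z [ 0.01 -0.01 -1.  ]
plunger jig 98 0.021613841942360344 0.08178963154766977
```

The force rose to 23 N and the carriage has stopped moving, so it is against the bolt. I'll relax the push, release, and raise.

>>> jog_arm --series '[[[-2.5,0.6,0,0,0,0,0],[-2.5,0.6,0,0,0,0,0],[0,0,0,0,0,0,50],[0,0,0,0,0,0,50],[0,0,0,0,0,0,50],[0,0,0,0,0,0,50],[0,0,0,0,0,0,50],[0,0,-10,0,0,0,50],[0,0,-20,0,0,0,50],[0,0,-20,0,0,0,50]]]'

```text
time_s: 14.65
eef_pos: [0.54, -0.2436, 0.1542]
eef_rot: [-0.0, 0.599, 0.8, -0.0]
wrist_force: [1.0, -1.2, 0.8]
opening: 0.588
grasp_force: 0.0
```

```bash
python3 s.py;python3 p.py
```

```text
t 14.65 pos [ 0.54   -0.2436  0.1542] jig -0.0465 -0.1616 F(jig) 0.6 -1.5 0.8 open 0.5881589572286661 0.0
tool y ang from ex -0.04796867120290853 z [-0.  0. -1.]
plunger jig 98 0.021568575868444472 0.0819762169221057
```

>>> jog_arm --series '[[[0,0,-15,0,0,0,50],[0,0,-15,0,0,0,50],[48.5,13.5,0,0,0,0,50],[48.5,13.5,0,0,0,0,50],[48.5,13.5,0,0,0,0,50],[48.5,13.5,0,0,0,0,50],[49.5,13.5,0,0,0,0,50],[0,0,0,0,0,0,50],[0,0,0,0,0,0,50],[0,0,0,0,0,0,50]]]'

```text
time_s: 15.7
eef_pos: [0.5367, 0.0054, 0.1835]
eef_rot: [0.0, 0.6, 0.8, -0.0]
wrist_force: [-0.2, 0.7, -0.6]
opening: 0.584
grasp_force: 0.0
```

>>> jog_arm --series '[[[0,0,8,0,0,0,50],[0,0,8,0,0,0,50],[0,0,8,0,0,0,50],[0,0,8,0,0,0,50],[0,0,7,0,0,0,50],[0,0,0,0,0,0,50],[0,0,0,0,0,0,50],[0,0,0,0,0,0,50],[0,0,0,0,0,0,50],[0,0,0,0,0,0,50]]]'

```text
time_s: 16.7
eef_pos: [0.5368, 0.0062, 0.1446]
eef_rot: [0.0, 0.599, 0.8, 0.0]
wrist_force: [0.5, -0.3, -0.1]
opening: 0.585
grasp_force: 0.0
```

```bash
python3 s.py; python3 - <<'E'
from h import *
c=ctrl.camera('scene')
f=c['frame'][90:215,185:335]
cv2.imwrite('pics/e.png',cv2.resize(f,(720,600),interpolation=cv2.INTER_CUBIC))
E
```

```text
t 16.7 pos [0.5368 0.0062 0.1446] jig 0.0209 0.079 F(jig) 0.4 -0.5 -0.1 open 0.5850469587605421 0.0
tool y ang from ex -0.042199321937051976 z [ 0.001 -0.    -1.   ]
```

View pics/e.png

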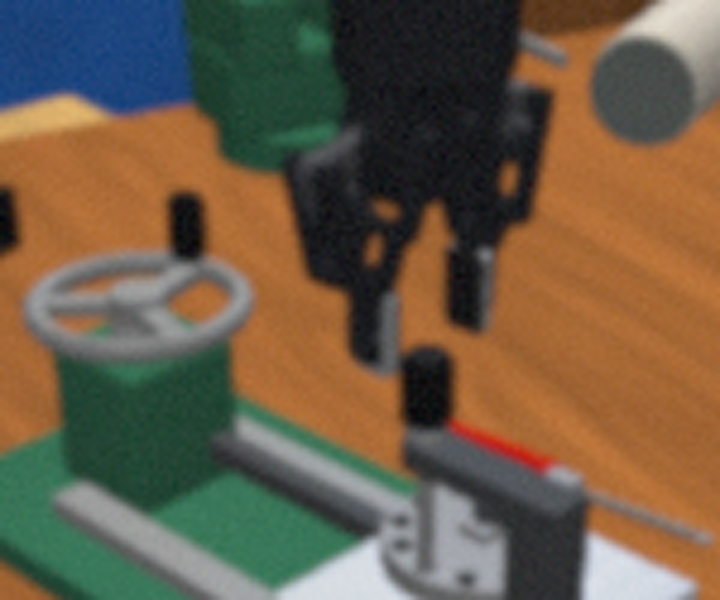

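The tips at (380,370) and (478,325) bracket the knob top at (428,352). I'll shift +3 mm along jig y and go down 29 mm.

>>> jog_arm --series '[[[3,0,5,0,0,0,50],[0,0,5,0,0,0,50],[0,0,5,0,0,0,50],[0,0,5,0,0,0,50],[0,0,5,0,0,0,50],[0,0,4,0,0,0,50],[0,0,0,0,0,0,50],[0,0,0,0,0,0,50],[0,0,0,0,0,0,50],[0,0,0,0,0,0,50]]]'

```text
time_s: 17.75
eef_pos: [0.5359, 0.009, 0.1155]
eef_rot: [0.0, 0.6, 0.8, 0.0]
wrist_force: [-0.4, -0.1, 0.2]
opening: 0.584
grasp_force: 0.0
```

```bash
python3 s.py; python3 - <<'E'
from h import *
c=ctrl.camera('scene');G=grid(c)
f=c['frame'][110:210,210:330]
cv2.imwrite('pics/f.png',cv2.resize(f,(720,600),interpolation=cv2.INTER_CUBIC))
for a,b in((.554,.59),(.49,.52)):
    m=(G[...,0]>a)&(G[...,0]<b)&(np.abs(G[...,1]-.009)<.03)&(G[...,2]>.13)&(G[...,2]<.26)
    w=G[m];
    if len(w):print(a,b,len(w),w[w[:,2].argsort()[:6]].round(3).tolist())
E
```

```text
t 17.75 pos [0.5359 0.009  0.1155] jig 0.0209 0.082 F(jig) -0.4 0.0 0.2 open 0.5839107838349014 0.0
tool y ang from ex -0.05046269039063353 z [ 0.001 -0.    -1.   ]
0.554 0.59 592 [[0.567, 0.016, 0.157], [0.566, 0.021, 0.157], [0.564, 0.023, 0.157], [0.568, 0.012, 0.158], [0.563, 0.025, 0.158], [0.566, 0.019, 0.158]]
0.49 0.52 377 [[0.52, 0.034, 0.143], [0.518, 0.036, 0.144], [0.511, 0.007, 0.157], [0.508, 0.01, 0.157], [0.51, 0.01, 0.158], [0.513, 0.003, 0.158]]
```

View pics/f.png

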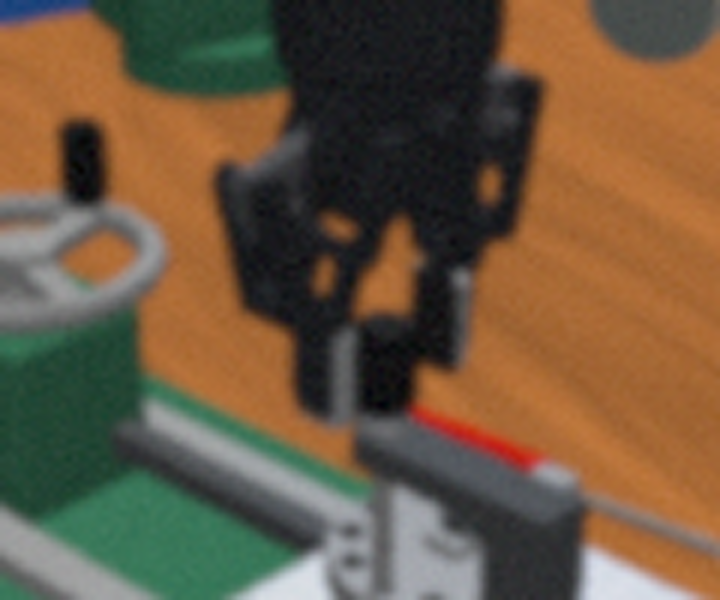

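The fingers straddle the knob (knob at (385,365), tips at z 0.157, above the arm). Closing.

>>> jog_arm --series '[[[0,0,0,0,0,0,0],[0,0,0,0,0,0,0],[0,0,0,0,0,0,0],[0,0,0,0,0,0,0],[0,0,0,0,0,0,0],[0,0,0,0,0,0,0],[0,0,0,0,0,0,0],[0,0,0,0,0,0,0],[0,0,0,0,0,0,0],[0,0,0,0,0,0,0]]]'

```text
time_s: 18.8
eef_pos: [0.5362, 0.0092, 0.1156]
eef_rot: [0.0, 0.6, 0.8, 0.0]
wrist_force: [2.4, 2.7, 4.8]
opening: 0.278
grasp_force: 59.1
```

```bash
python3 s.py
```

```text
t 18.8 pos [0.5362 0.0092 0.1156] jig 0.0212 0.082 F(jig) 3.1 1.9 4.8 open 0.27760829324759245 59.116173887159675
tool y ang from ex -0.048949567692356144 z [ 0.001  0.    -1.   ]
```

>>> jog_arm --series '[[[0,0,-2.5,0,0,0,0],[0,0,-2.5,0,0,0,0],[0,0,-2.5,0,0,0,0],[0,0,-2.5,0,0,0,0],[0,0,-2.5,0,0,0,0],[0,0,-2.5,0,0,0,0],[0,0,0,0,0,0,0],[0,0,0,0,0,0,0],[0,0,0,0,0,0,0],[0,0,0,0,0,0,0]]]'

```text
time_s: 19.8
eef_pos: [0.5361, 0.0092, 0.1285]
eef_rot: [0.0, 0.6, 0.8, 0.0]
wrist_force: [10.1, 1.1, -9.5]
opening: 0.269
grasp_force: 59.2
```

```bash
python3 s.py
```

```text
t 19.8 pos [0.5361 0.0092 0.1285] jig 0.0211 0.0821 F(jig) 10.0 -1.8 -9.5 open 0.2685329862645207 59.24147240817547
tool y ang from ex -0.068791802265214 z [ 0.001  0.    -1.   ]
```

>>> jog_arm --series '[[[0,0.5,-1,0,0,0,0],[0,0.5,-1,0,0,0,0],[0,0,-1,0,0,0,0],[0,0,-1,0,0,0,0],[0,0,-1,0,0,0,0],[0,0,-1,0,0,0,0],[0,0,0,0,0,0,0],[0,0,0,0,0,0,0],[0,0,0,0,0,0,0],[0,0,0,0,0,0,0]]]'

```text
time_s: 20.8
eef_pos: [0.536, 0.0092, 0.1338]
eef_rot: [-0.001, 0.6, 0.8, -0.0]
wrist_force: [7.2, 0.4, -10.8]
opening: 0.273
grasp_force: 59.2
```

```bash
python3 s.py
```

```text
t 20.8 pos [0.536  0.0092 0.1338] jig 0.021 0.0821 F(jig) 7.0 -1.6 -10.8 open 0.27318283001112814 59.24985315883532
tool y ang from ex -0.06992119573459014 z [-0.002  0.    -1.   ]
```

>>> jog_arm --series '[[[0,0,-1,0,0,0,0],[0,0,-1,0,0,0,0],[0,0,-1,0,0,0,0],[0,0,0,0,0,0,0],[0,0,0,0,0,0,0],[0,0,0,0,0,0,0],[0,0,0,0,0,0,0],[0,0,0,0,0,0,0],[0,0,0,0,0,0,0],[0,0,0,0,0,0,0]]]'

```text
time_s: 21.8
eef_pos: [0.5359, 0.0092, 0.1358]
eef_rot: [-0.001, 0.6, 0.8, -0.0]
wrist_force: [10.8, 0.3, -17.3]
opening: 0.274
grasp_force: 60.2
```

```bash
python3 s.py
```

```text
t 21.8 pos [0.5359 0.0092 0.1358] jig 0.0209 0.0822 F(jig) 10.5 -2.7 -17.3 open 0.2743412072987334 60.22459165658802
tool y ang from ex -0.07528766740627546 z [-0.002  0.    -1.   ]
```

>>> jog_arm --series '[[[0,0,-1,0,0,0,0],[0,0,-1,0,0,0,0],[0,0,0,0,0,0,0],[0,0,0,0,0,0,0],[0,0,0,0,0,0,0],[0,0,0,0,0,0,0],[0,0,0,0,0,0,0],[0,0,0,0,0,0,0],[0,0,0,0,0,0,0],[0,0,0,0,0,0,0]]]'

```text
time_s: 22.8
eef_pos: [0.5358, 0.0093, 0.1359]
eef_rot: [-0.001, 0.6, 0.8, -0.0]
wrist_force: [16.6, -0.9, -29.8]
opening: 0.27
grasp_force: 60.8
```

```bash
python3 s.py; python3 - <<'E'
from h import *
c=ctrl.camera('scene')
f=c['frame'][110:210,210:330]
cv2.imwrite('pics/g.png',cv2.resize(f,(720,600),interpolation=cv2.INTER_CUBIC))
E
python3 s.py
```

```text
t 22.8 pos [0.5358 0.0093 0.1359] jig 0.0208 0.0822 F(jig) 15.6 -5.6 -29.8 open 0.26973478349113117 60.79278567340225
tool y ang from ex -0.09191536553155677 z [-0.003  0.001 -1.   ]
t 22.85 pos [0.5358 0.0093 0.1359] jig 0.0208 0.0822 F(jig) 15.8 -6.2 -30.2 open 0.26946392334330826 60.79400422051549
tool y ang from ex -0.09312273970417359 z [-0.003  0.001 -1.   ]
```

View pics/g.png

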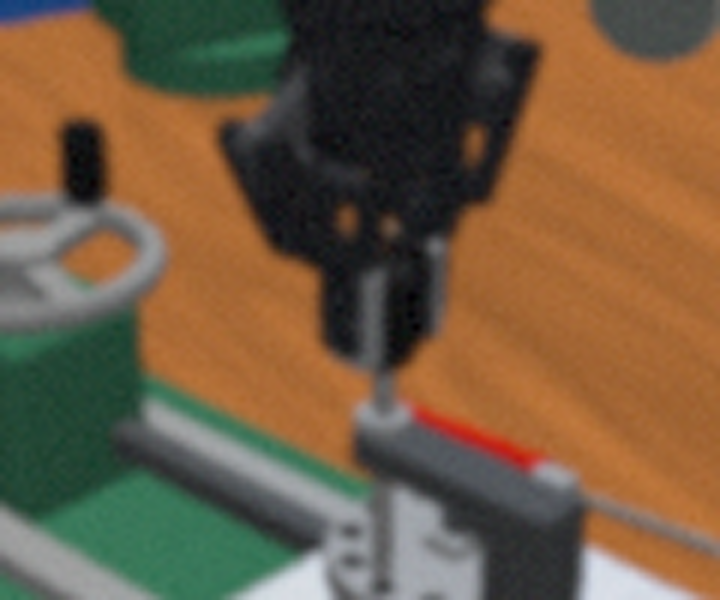

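The plunger is at its hard limit: z is unchanged while the pull rose from 17 to 30 N, and the stem is visible under the knob at (383,390). I'll ease off slightly and hold.

>>> jog_arm --series '[[[0,0,0.8,0,0,0,0],[0,0,0,0,0,0,0],[0,0,0,0,0,0,0],[0,0,0,0,0,0,0],[0,0,0,0,0,0,0],[0,0,0,0,0,0,0],[0,0,0,0,0,0,0],[0,0,0,0,0,0,0],[0,0,0,0,0,0,0],[0,0,0,0,0,0,0]]]'

```text
time_s: 23.85
eef_pos: [0.5358, 0.0092, 0.1359]
eef_rot: [-0.001, 0.6, 0.8, -0.001]
wrist_force: [13.1, -1.0, -24.5]
opening: 0.273
grasp_force: 61.5
```

```bash
python3 s.py; python3 -c "
from h import *
o=ctrl.get_obs()
if o['grasp_force']>50 and o['wrist_force'][2]<-14 and o['eef_pos'][2]>.134: print(ctrl.hand_in())
else: print('check')"
```

```text
t 23.85 pos [0.5358 0.0092 0.1359] jig 0.0209 0.0822 F(jig) 12.2 -4.7 -24.5 open 0.2726640956997069 61.461247249972075
tool y ang from ex -0.08524026668837681 z [-0.002  0.001 -1.   ]
the job is handed in; nothing more can be done
None
```

The job is handed in at about 24 s: the carriage was wound clockwise against the stop bolt, and the gripper is holding the plunger knob at the top of its travel; the jar, screwdriver and block were not touched.

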